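# Close the plaster casting mould with its own top half

### The arm

A 6-joint arm with a two-finger parallel gripper is mounted at the origin on a cart in front of the work surface, level with it; the furniture and walls round the work are solid. World frame = base frame: x ahead of the robot, y to its left, z up, the work surface at z = 0. Lengths are in m, angles in rad, forces in N, time in s.
With the tool pointing down it reaches from about 0.375 to 0.9 m from the base axis. Payload 3.1 kg.
Tool frame: the origin (TCP) lies at the centre of the arm's flange, where the gripper is bolted on; the fingertips stand 182 mm ahead of it and the grasp point (between the pads) lies 164 mm ahead of it; z points along the fingers, y is the line along which they close (so a half turn about z gives the same grasp; the last joint's range is limited). The gripper opens to 87 mm and grips with 3 to 60 N. Pads are 19 mm wide; open, the fingers measure 117 mm over their backs; the gripper's body (75 mm by 190 mm) begins 51 mm behind the grasp point.
Start: joints at [1.135, 0.527, 1.433, -0, 1.181, -0.178], TCP at [0.159, 0.604, 0.405] pointing down, gripper open.
Joint ranges: [-3.08, 3.08], [-0.75, 2.2], [0.22, 2.44], [-1.43, 4.57], [0, 2.65], [-2.85, 2.85]. Speed limits (rad/s): [2.79, 2.79, 3.14, 3.14, 3.14, 3.14].

### API

Orientations are given as a unit quaternion [x, y, z, w].
In Python, from rig import * gives the robot as it stands.
- The arm moves only by the tool move_arm, never from a script. Its argument "commands" is a list that holds one entry, the list of rows, each a list of 6 numbers: the shift along the tool's x, y, z in units of 40 mm (1.0 is 40 mm), then the turn, a rotation vector about the tool's x, y, z in rad. A call has 1 to 12 rows; each row is the pose to reach, as a shift and turn from the pose commanded when the call began, along the tool's axes at that moment; what a row does not reach only later rows make up. A row lasts 1/8 s, in which the tool goes at most 62.5 mm and 10.7 degrees, less where a joint would pass 70% of its speed; a pose out of reach is approached as far as the arm can. A call with a gripper value outside its range is refused whole. "claw" is the closure, from -1 (fully open) to 1 (shut), so that 0 is half open, set as the call begins (left out, the last holds). The fingers move at their own pace and stop on an object; "squeeze" is the grip in N (left out, the last holds). Time passes only in rows, so rows that repeat a pose let the fingers close. It gives the time, the measured TCP pose, the force, the opening and the grip force at its end, in the units of the state.
- get_obs(): the state, without advancing time (a new reading comes with each control period).
- camera(name): name is "scene" or "top"; returns a dict with "pixels" (384x512x3 uint8, blue, green, red), "range_z" (384x512 float32, m along the optical axis (not along the pixel's ray), 0 where there is no reading), "camera_matrix" (3x3 intrinsics, pixels), "extrinsics" (4x4, takes a point from world to camera coordinates). Camera axes: x right, y up, looking along -z (the intrinsics and any distortion apply to the point x, -y, -z); pixel columns grow to the right and rows downward; lengths in m; the calibration is good to about 2 mm. A picture is of the moment at which its call begins.
- hand_in(): hands the job in; it is judged then, once.
The state is a dict: "time": time; "q": joint angles; "joint_velocities": joint speeds; "joint_torque": joint torques, N m; "position": TCP position; "tool_rot": TCP orientation; "ft_force": force on the tool from outside, world axes, zero at the start; "moment": the same for the moment, N m; "grip_width": finger opening in m; "grip_force": force on a finger pad.
Only numpy, scipy, OpenCV 4.12 (cv2) and the standard library are available. Lean on these libraries where they do the work, as an engineer would, in place of code of your own. Each camera call takes 0.05 s, during which the arm holds its last target. There are 200 camera calls.

### The job

Close the plaster casting mould: of the three loose top halves, take the one whose two cut-outs match the orange keys on the fixed bottom half, and lower it gently onto the bottom half until it sits fully down, face to face, over the keys. Do not drop it, leave the other two halves where they lie, and let go when it is closed.

Things in the scene. Friction and masses are not known exactly. Their poses are not given: they have to be found in the camera images.
- seat (a point): Centre of the upper face of the fixed plaster bottom half, 110 (x) by 52 mm (y), on a plywood board 136 x 80 mm; face 42 mm above the worktop; z up. Two orange conical keys on it at (x, y) = (+42, +15) and (-42, -15) mm: 16 mm wide at the foot, 8 at the top, 16 high. Closed, the half's origin is at this point, long axes parallel, either way round; 3 mm of play.
- half_a: Loose off-white plaster slab lying flat, 110 (x) by 52 (y) by 40 mm high, 0.17 to 0.35 kg, with a 6 mm high, 28 mm wide pour ring on top. Origin: centre of its underside; z up. Full width within 30 mm of its middle: grip there, across 52 mm. Cut-outs through its full height: the corners at (+x, +y) and (-x, -y) are cut away, each 24 mm along x by 22 mm along y.
- half_b: Loose off-white plaster slab lying flat, 110 (x) by 52 (y) by 40 mm high, 0.17 to 0.35 kg, with a 6 mm high, 28 mm wide pour ring on top. Origin: centre of its underside; z up. Full width within 30 mm of its middle: grip there, across 52 mm. Cut-outs through its full height: the corners at (+x, -y) and (-x, +y) are cut away, each 24 mm along x by 22 mm along y.
- half_c: Loose off-white plaster slab lying flat, 110 (x) by 52 (y) by 40 mm high, 0.17 to 0.35 kg, with a 6 mm high, 28 mm wide pour ring on top. Origin: centre of its underside; z up. Full width within 30 mm of its middle: grip there, across 52 mm. Cut-outs through its full height: a slot in the middle of each short end, 22 mm wide along y by 24 mm deep along x.
Mind the look-alikes: they are no part of the job. What is shaped like the half_a but red is not meant.

How it is judged:
By the outcome, as a careful person would: the job done as asked, in the order asked, and still so for the second after the job is handed in, with the robot touching nothing.
It also fails if it takes over 38 s, if anything falls off the work surface, if the arm or the gripper's body presses on something with over 40 N, if the wrist force passes 120 N, or if a joint passes its speed limit or range.

## Working session

There is one attempt and no reset: what is moved stays moved. The work goes in short steps, Python scripts to look and compute and a tool call to move; the robot and the scene stay as the last step left them, time stands still between calls to the robot, and variables do not carry over. Pictures are saved under pics/ and viewed, at most 10 in all, crops included, and the job is handed in when it is done.

Besides the shell and the picture viewer there is one more tool, called after "Call:" as name(argument=value, ...), one argument or row to a line, values as JSON. move_arm: Moves the arm, as the interface text tells. Its arguments: {"type":"object","properties":{"commands":{"type":"array","items":{"type":"array","items":{"type":"array","items":{"type":"number"}}}},"claw":{"type":"number"},"squeeze":{"type":"number"}},"required":["commands"]}

```bash
mkdir -p pics; cat > h.py <<'E'
from rig import *
import numpy as np, cv2
def cloud(c):
    K=np.array(c["camera_matrix"]);E=np.array(c["extrinsics"]);Z=np.array(c["range_z"])
    v,u=np.mgrid[0:384,0:512]
    p=np.stack([(u-K[0,2])/K[0,0]*Z,-(v-K[1,2])/K[1,1]*Z,-Z],-1)
    w=(p-E[:3,3])@E[:3,:3]
    w[Z==0]=np.nan
    return w
E
python3 - <<'E'
from h import *
for n in("top","scene"):
    c=camera(n);cv2.imwrite(f"pics/{n}1.png",c["pixels"]);np.savez(f"{n}1.npz",w=cloud(c),px=c["pixels"])
    print(np.linalg.inv(c["extrinsics"])[:3,3])
o=get_obs();print(o["position"],o["tool_rot"],o["time"])
E
```

```text
[0.34243749 0.36233324 1.43748843]
[-0.31041743  1.30492563  0.73088131]
[0.15856626 0.60422317 0.40387397] [ 1.28037446e-01  9.91768843e-01 -9.41940633e-04 -2.93988207e-04] 0.1
```

View pics/top1.png

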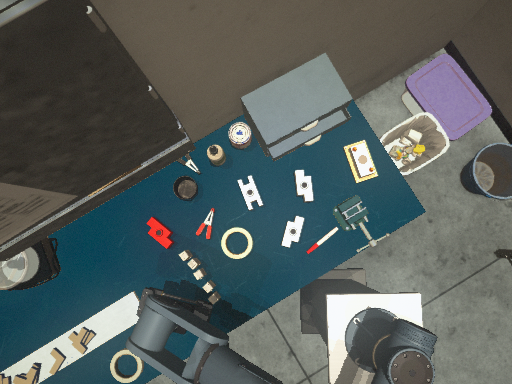

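View pics/scene1.png

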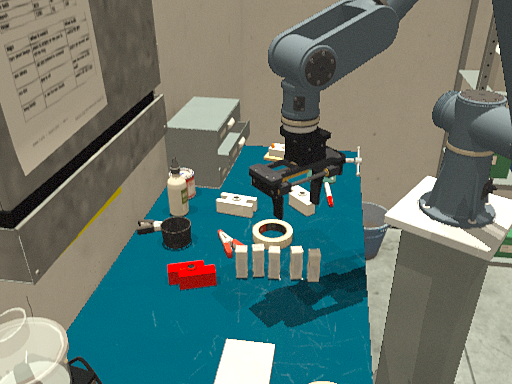

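Top view: the seat is at (361,160). Candidate halves are at (250,191), H-shaped with slots, and at (304,185) and (293,232), both Z-shaped. The red look-alike is at (159,232). Next I'll enlarge the crop and measure.

```bash
python3 - <<'E'
from h import *
d=np.load("top1.npz");w=d["w"];px=d["px"]
cv2.imwrite("pics/crop1.png",cv2.resize(px[130:260,225:395],None,fx=4.6,fy=4.6,interpolation=cv2.INTER_CUBIC))
hsv=cv2.cvtColor(px,cv2.COLOR_BGR2HSV)
for n,(u,v) in dict(H=(250,191),P=(304,185),Q=(293,232),S=(361,160)).items():
    m=np.zeros((384,512),bool);m[v-28:v+28,u-28:u+28]=1
    lo,hi=(0.032,.05) 
    m&=(w[...,2]>lo)&(w[...,2]<hi)
    if n!="S": m&=(hsv[...,1]<70)&(hsv[...,2]>150)
    k,l,st,_=cv2.connectedComponentsWithStats(m.astype(np.uint8));i=1+np.argmax(st[1:,4]);m=l==i
    P=w[m];xy=P[:,:2].astype(np.float32)*1000
    c,s,a=cv2.minAreaRect(xy)
    if s[0]<s[1]: a+=90; s=s[::-1]
    a=(a+90)%180-90
    t=np.radians(a);R=np.array([[np.cos(t),np.sin(t)],[-np.sin(t),np.cos(t)]])
    q=(xy-c)@R.T
    print(n,m.sum(),np.round(c,1),np.round(s,1),"yaw",round(a,1),"z",np.median(P[:,2]).round(4), "mean",xy.mean(0))
    for sx in(1,-1):
        for sy in (1,-1): print("  corner",sx,sy,((q[:,0]*sx>33)&(q[:,1]*sy>6)).sum(), end="")
    print()
    if n=="S":
        o=(hsv[...,0]<16)&(hsv[...,1]>150)&(w[...,2]>.05); o[:v-28]=0;o[v+28:]=0;o[:,:u-28]=0;o[:,u+28:]=0
        k,l,st,ce=cv2.connectedComponentsWithStats(o.astype(np.uint8))
        for j in range(1,k):
            x=w[l==j]; print("  key",st[j,4],ce[j],x.mean(0), R@(x.mean(0)[:2]*1000-c))
E
```

```text
H 365 [498.9 412.4] [108.   50.8] yaw 20.7 z 0.0399 mean [498.32135 411.9538 ]
  corner 1 1 24  corner 1 -1 26  corner -1 1 27  corner -1 -1 27
P 372 [519.7 228. ] [109.   51.6] yaw 4.7 z 0.0406 mean [519.19495 228.3266 ]
  corner 1 1 36  corner 1 -1 0  corner -1 1 0  corner -1 -1 38
Q 385 [363.8 270.4] [108.6  51.4] yaw -16.3 z 0.0398 mean [363.96454 270.62753]
  corner 1 1 0  corner 1 -1 37  corner -1 1 39  corner -1 -1 0
S 486 [603.6  26.5] [109.5  55. ] yaw 17.1 z 0.0418 mean [602.19464   27.885925]
  corner 1 1 29  corner 1 -1 36  corner -1 1 42  corner -1 -1 27
  key 4 [354.  148.5] [0.63849868 0.05611962 0.05486844] [42.03668858 18.09522382]
  key 4 [370.75 169.25] [0.56617484 0.00333876 0.05570837] [-42.58600949 -11.15465987]
```

View pics/crop1.png

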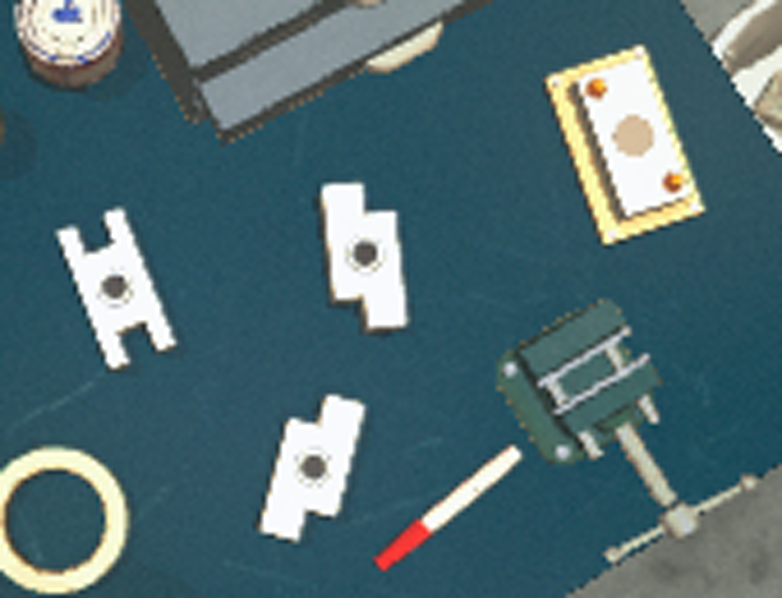

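Seat keys lie at (+,+) and (-,-). Of the candidates, (250,191) has end slots (half_c), (304,185) is cut at (+,-)/(-,+) (half_b), and (293,232) is cut at (+,+)/(-,-) (half_a). The crop confirms that the half at (293,232) has its cuts at upper-left and lower-right, like the keys, so that is the one. Next is a sub-pixel pose fit and the moves.

```bash
cat >> h.py <<'E'
from scipy.optimize import minimize
from scipy.spatial.transform import Rotation as Ro
ZP=np.array([[-55,26],[31,26],[31,4],[55,4],[55,-26],[-31,-26],[-31,-4],[-55,-4]])/1000
RP=np.array([[-55,26],[55,26],[55,-26],[-55,-26]])/1000
def fit(c,poly,z,x0,val):
    K=np.array(c["camera_matrix"]);E=np.array(c["extrinsics"])
    def proj(x):
        t=x[2];p=poly@np.array([[np.cos(t),np.sin(t)],[-np.sin(t),np.cos(t)]])+x[:2]
        p=np.c_[p,np.full(len(p),z)]@E[:3,:3].T+E[:3,3]
        return np.c_[K[0,0]*p[:,0]/-p[:,2]+K[0,2],-K[1,1]*p[:,1]/-p[:,2]+K[1,2]]
    u,v=proj(np.array(x0)).mean(0).astype(int);g=val[v-30:v+30,u-30:u+30].astype(float)
    S=8
    def cost(x):
        m=np.zeros((60*S,60*S),np.uint8)
        q=(proj(x)-[u-30,v-30]+.5)*S-.5
        cv2.fillPoly(m,[np.round(q*16).astype(np.int32)],255,shift=4)
        a=cv2.resize(m,(60,60),interpolation=cv2.INTER_AREA)/255.
        return ((a-g)**2).sum()
    s=np.array(x0)+np.vstack([np.zeros(3),np.diag([.006,.006,.06])])
    r=minimize(cost,x0,method="Nelder-Mead",options=dict(initial_simplex=s,xatol=1e-5,fatol=1e-4))
    return r.x,r.fun
def white(px,lo=110,hi=235): 
    return np.clip((px[...,0].astype(float)-lo)/(hi-lo),0,1)
E
python3 - <<'E'
from h import *
c=camera("top");px=c["pixels"]
print(px[232,285],px[210,285],px[160,352:376:3].tolist())
val=white(px)
a,f=fit(c,ZP,.04,[.364,.2705,-.285],val);print("A",a,np.degrees(a[2]),f)
s,f=fit(c,RP,.042,[.603,.028,.298],val);print("S",s,np.degrees(s[2]),f)
o=get_obs();R=Ro.from_quat(o["tool_rot"]);p=np.array(o["position"])
print(R.as_matrix().round(3),np.degrees(np.arctan2(*R.as_matrix()[[1,0],0])))
for t,z in((a,.30),): 
  d=R.inv().apply(np.array([t[0],t[1],z])-p)/.04;print("shift",d)
E
```

```text
[251 248 245] [98 86 47] [[92, 132, 149], [245, 248, 245], [176, 201, 216], [156, 191, 215], [158, 189, 214], [236, 242, 242], [251, 250, 248], [97, 93, 69]]
A [ 0.36421802  0.27077625 -0.27705467] -15.874063060018525 48.378117536332184
S [0.60472346 0.0261629  0.29467328] 16.88353512306812 186.12712818762014
[[-0.967  0.254 -0.001]
 [ 0.254  0.967 -0.002]
 [ 0.    -0.002 -1.   ]] 165.2855069691299
shift [-7.09058496 -6.7538113   2.60818338]
```

```bash
cat >> h.py <<'E'
def seat(c,x0=(.6045,.027,.296)):
    w=cloud(c);t=x0[2];d=w[...,:2]-x0[:2]
    X=d[...,0]*np.cos(t)+d[...,1]*np.sin(t);Y=-d[...,0]*np.sin(t)+d[...,1]*np.cos(t)
    val=white(c["pixels"],185,240);val[(abs(X)<50)&(abs(Y)<21)]=1
    val[(abs(X)>66)|(abs(Y)>36)]=0
    return fit(c,RP,.042,list(x0),val)
E
python3 - <<'E'
from h import *
c=camera("top");print(seat(c),seat(c,(.602,.029,.27)))
E
```

```text
(array([0.6045, 0.03  , 0.296 ]), np.float64(3073.7051193914613)) (array([0.60233333, 0.03225   , 0.295     ]), np.float64(3072.149025581388))
```

Call:
move_arm(
  commands=[
    [[-0.7,-0.68,0.3,0,0,0.002],[-1.6,-1.5,0.7,0,0,0.005],[-2.5,-2.4,1.1,0,0,0.008],[-3.4,-3.2,1.5,0,0,0.01],[-4.3,-4.1,1.9,0,0,0.012],[-5.2,-4.9,2.3,0,0,0.015],[-6.1,-5.8,2.7,0,0,0.018],[-6.8,-6.5,3.1,0,0,0.02],[-7.09,-6.76,3.4,0,0,0.02],[-7.09,-6.76,3.5,0,0,0.02],[-7.09,-6.76,3.5,0,0,0.02]],
  ],
  claw=-1,
)

```text
time: 1.58
position: [0.3638, 0.2717, 0.2646]
tool_rot: [0.138, 0.991, -0.0, -0.0]
ft_force: [-0.4, -0.3, -0.2]
grip_width: 0.0873
grip_force: 0.0
```

```bash
sed -i 's/d=w\[...,:2\]-x0\[:2\]/d=(w[...,:2]-x0[:2])*1000/' h.py
python3 - <<'E'
from h import *
c=camera("top");print(seat(c),seat(c,(.602,.029,.27)))
o=get_obs();R=Ro.from_quat(o["tool_rot"]);p=np.array(o["position"]);m=R.as_matrix()
print(p,np.degrees(np.arctan2(m[1,1],m[0,1])),m[:,2])
print("shift",R.inv().apply(np.array([.3642,.2708,.189])-p)/.04)
px=c["pixels"];cv2.imwrite("pics/top2.png",cv2.resize(px[120:300,200:420],None,fx=3,fy=3))
E
```

```text
(array([0.60455228, 0.02669788, 0.29678853]), np.float64(52.4275705783853)) (array([0.60405991, 0.0271569 , 0.29448849]), np.float64(52.14716399604728))
[0.36377263 0.27186874 0.26489821] 74.23064983594934 [ 1.63780775e-05  2.35496328e-04 -9.99999972e-01]
shift [-0.0176347  -0.02324771  1.89744913]
```

Call:
move_arm(
  commands=[
    [[0,0,0.6,0,0,0],[0,0,1.1,0,0,0],[0,0,1.5,0,0,0],[0,0,1.75,0,0,0],[0,0,1.88,0,0,0],[0,0,1.88,0,0,0],[0,0,1.88,0,0,0]],
  ],
)

```text
time: 2.5
position: [0.3644, 0.2711, 0.19]
tool_rot: [0.138, 0.99, 0.0, 0.0]
ft_force: [0.1, 0.1, 0.6]
grip_width: 0.0871
grip_force: 0.0
```

Call:
move_arm(
  commands=[
    [[0,0,0,0,0,0],[0,0,0,0,0,0],[0,0,0,0,0,0],[0,0,0,0,0,0],[0,0,0,0,0,0],[0,0,0,0,0,0],[0,0,0,0,0,0],[0,0,0,0,0,0]],
  ],
  claw=1,
  squeeze=25,
)

```text
time: 3.5
position: [0.3643, 0.2709, 0.1896]
tool_rot: [0.138, 0.99, -0.0, -0.0]
ft_force: [-0.4, -1.0, 0.8]
grip_width: 0.0518
grip_force: 25.0
```

Call:
move_arm(
  commands=[
    [[0,0,-0.3,0,0,0],[0,0,-0.9,0,0,0],[0,0,-1.7,0,0,0],[0,0,-2.5,0,0,0],[0,0,-3,0,0,0],[0,0,-3.2,0,0,0],[0,0,-3.2,0,0,0]],
  ],
)

```text
time: 4.38
position: [0.3641, 0.2709, 0.3179]
tool_rot: [0.138, 0.99, 0.0, 0.0]
ft_force: [-0.1, 0.0, -2.6]
grip_width: 0.0518
grip_force: 25.0
```

```bash
python3 - <<'E'
from h import *
w=np.load("top1.npz")["w"]
v=w[190:250,325:390].reshape(-1,3);v=v[v[:,2]>.03];print("vise",v.min(0),v.max(0))
o=get_obs();R=Ro.from_quat(o["tool_rot"]);p=np.array(o["position"]);m=R.as_matrix()
ya=np.degrees(np.arctan2(m[1,1],m[0,1]));print(p,ya,o["ft_force"],o["moment"],o["grip_width"],o["q"])
print("shift",R.inv().apply(np.array([.6043,.0269,p[2]])-p)/.04,"turn",-np.radians(90+16.95-ya))
c=camera("scene");cv2.imwrite("pics/sc2.png",c["pixels"])
E
```

```text
vise [ 0.30102739 -0.03798432  0.03245034] [0.47795956 0.12496197 0.10281812]
[0.36413339 0.27092203 0.31789197] 74.14258757900147 [-0.13921831  0.02320136 -2.64879811] [-0.09746385  0.00369876  0.02302712] 0.05182288230484409 [ 3.92568018e-01  4.47116363e-01  1.93833846e+00  1.08603857e-04
  7.55317650e-01 -9.01543121e-01]
shift [-7.44261547e+00 -4.22778768e+00  2.04509893e-03] turn -0.5725973658061084
```

View pics/sc2.png

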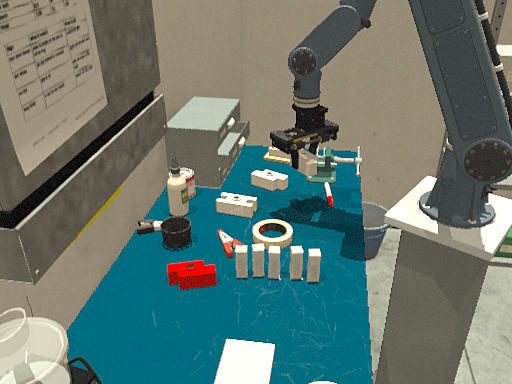

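The half is held level and raised, at about (320,165). Moving it over the seat.

Call:
move_arm(
  commands=[
    [[-0.3,-0.17,0,0,0,-0.023],[-0.9,-0.51,0,0,0,-0.07],[-1.7,-0.97,0,0,0,-0.13],[-2.6,-1.48,0,0,0,-0.2],[-3.5,-1.99,0,0,0,-0.27],[-4.4,-2.5,0,0,0,-0.34],[-5.3,-3.01,0,0,0,-0.41],[-6.1,-3.47,0,0,0,-0.47],[-6.8,-3.86,0,0,0,-0.52],[-7.25,-4.12,0,0,0,-0.558],[-7.44,-4.228,0,0,0,-0.5726],[-7.44,-4.228,0,0,0,-0.5726]],
  ],
)

```text
time: 5.92
position: [0.6041, 0.0268, 0.3164]
tool_rot: [-0.147, 0.989, 0.0, -0.001]
ft_force: [0.9, 0.5, -3.0]
grip_width: 0.0523
grip_force: 25.0
```

Call:
move_arm(
  commands=[
    [[0,0,0.4,0,0,0],[0,0,0.8,0,0,0],[0,0,1.1,0,0,0],[0,0,1.2,0,0,0],[0,0,1.2,0,0,0],[0,0,1.2,0,0,0]],
  ],
)

```text
time: 6.68
position: [0.6047, 0.0269, 0.27]
tool_rot: [-0.147, 0.989, -0.0, 0.001]
ft_force: [0.5, -0.2, -2.0]
grip_width: 0.0517
grip_force: 25.0
```

```bash
python3 - <<'E'
from h import *
o=get_obs();R=Ro.from_quat(o["tool_rot"]);p=np.array(o["position"]);m=R.as_matrix()
ya=np.degrees(np.arctan2(m[1,1],m[0,1]));print(p,ya,o["ft_force"],o["moment"],o["grip_width"])
print("shift",R.inv().apply(np.array([.6043,.0269,.2316])-p)/.04,"turn",-np.radians(90+16.95-ya))
c=camera("scene");a=cv2.resize(c["pixels"][110:210,220:350],(780,600),interpolation=cv2.INTER_CUBIC);cv2.imwrite("pics/sc3.png",a)
c=camera("top");a=cv2.resize(c["pixels"][115:205,310:427],(780,600),interpolation=cv2.INTER_CUBIC);cv2.imwrite("pics/tp3.png",a)
E
```

```text
[0.60466754 0.02688435 0.27001792] 106.9455122231043 [ 0.5420954  -0.15550049 -1.95897332] [-0.00193436 -0.02036915 -0.00924834] 0.05165736678950721
shift [0.00970047 0.00352338 0.96043656] turn -7.832648292490895e-05
```

View pics/sc3.png

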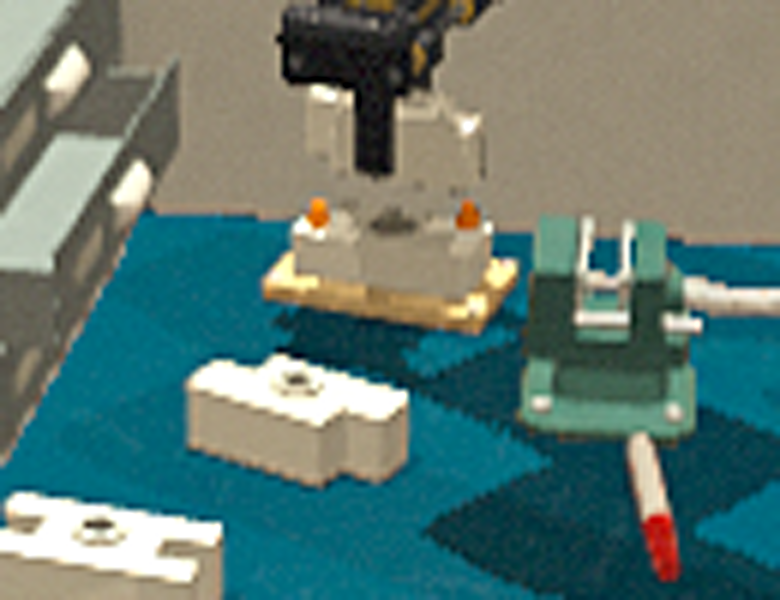

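View pics/tp3.png

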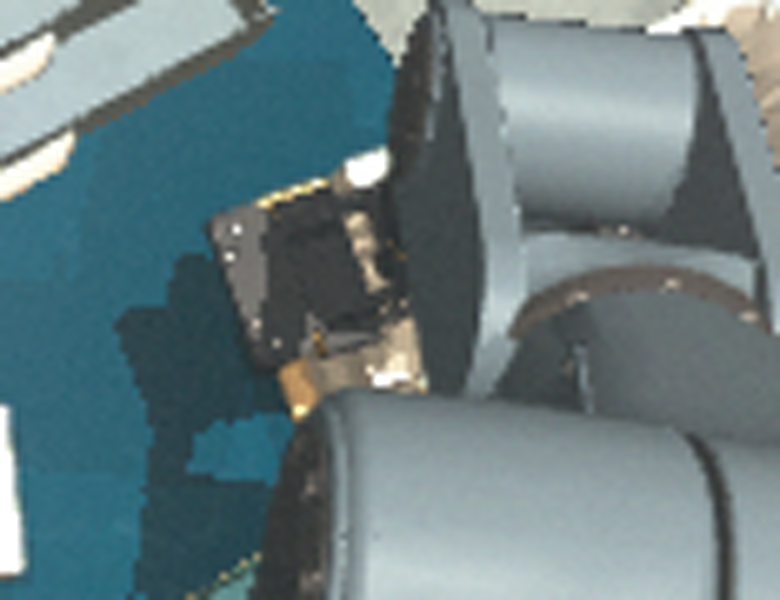

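Scene crop: the half hangs square above the seat. Its shape lines up with the keys at (318,213) and (468,213). Lowering gently while watching the force.

Call:
move_arm(
  commands=[
    [[-0.01,0,0.2,0,0,0],[-0.01,0,0.4,0,0,0],[0,0,0.5,0,0,0],[0,0,0.56,0,0,0],[0,0,0.62,0,0,0],[0,0,0.66,0,0,0],[0,0,0.66,0,0,0]],
  ],
)

```text
time: 7.65
position: [0.6044, 0.0269, 0.2431]
tool_rot: [-0.147, 0.989, 0.0, -0.0]
ft_force: [-0.9, 0.0, -2.3]
grip_width: 0.0519
grip_force: 25.0
```

Call:
move_arm(
  commands=[
    [[0,0,0.04,0,0,0],[0,0,0.08,0,0,0],[0,0,0.12,0,0,0],[0,0,0.16,0,0,0],[0,0,0.2,0,0,0],[0,0,0.22,0,0,0],[0,0,0.22,0,0,0]],
  ],
)

```text
time: 8.52
position: [0.6044, 0.0269, 0.2343]
tool_rot: [-0.147, 0.989, 0.0, -0.0]
ft_force: [0.3, 0.4, -3.0]
grip_width: 0.0519
grip_force: 25.0
```

Call:
move_arm(
  commands=[
    [[0,0,0.02,0,0,0],[0,0,0.04,0,0,0],[0,0,0.055,0,0,0],[0,0,0.07,0,0,0],[0,0,0.07,0,0,0]],
  ],
)

```text
time: 9.15
position: [0.6044, 0.0269, 0.2317]
tool_rot: [-0.147, 0.989, -0.0, 0.0]
ft_force: [-1.5, -0.3, -1.7]
grip_width: 0.0517
grip_force: 25.0
```

Call:
move_arm(
  commands=[
    [[0,0,0.01,0,0,0],[0,0,0.02,0,0,0],[0,0,0.03,0,0,0],[0,0,0.03,0,0,0]],
  ],
)

```text
time: 9.65
position: [0.6043, 0.027, 0.2316]
tool_rot: [-0.147, 0.989, -0.0, 0.0]
ft_force: [-2.8, 0.8, 6.8]
grip_width: 0.0516
grip_force: 25.0
```

Contact came at the expected height (0.2316), so the half is seated. Releasing and retreating.

Call:
move_arm(
  commands=[
    [[0,0,0,0,0,0],[0,0,0,0,0,0],[0,0,0,0,0,0],[0,0,0,0,0,0],[0,0,0,0,0,0],[0,0,0,0,0,0]],
  ],
  claw=-1,
)

```text
time: 10.4
position: [0.6044, 0.0269, 0.2303]
tool_rot: [-0.147, 0.989, 0.0, -0.0]
ft_force: [0.0, -0.1, -0.1]
grip_width: 0.0864
grip_force: 0.0
```

Call:
move_arm(
  commands=[
    [[0,0,-0.3,0,0,0],[0,0,-0.8,0,0,0],[0,0,-1.5,0,0,0],[0,0,-2.4,0,0,0],[0,0,-3.3,0,0,0],[0,0,-3.6,0,0,0],[1,0.6,-3.6,0,0,0],[2,1.2,-3.6,0,0,0],[3,1.8,-3.6,0,0,0],[4,2.4,-3.6,0,0,0],[4,2.4,-3.6,0,0,0]],
  ],
)

```text
time: 11.78
position: [0.4191, 0.0731, 0.3735]
tool_rot: [-0.148, 0.989, 0.001, -0.003]
ft_force: [0.1, -0.2, 0.1]
grip_width: 0.0874
grip_force: 0.0
```

```bash
python3 - <<'E'
from h import *
c=camera("top");w=cloud(c)
s=w[...,:2]-[.6043,.0269];t=.2958
X=s[...,0]*np.cos(t)+s[...,1]*np.sin(t);Y=-s[...,0]*np.sin(t)+s[...,1]*np.cos(t)
m=(abs(X)<.058)&(abs(Y)<.03)&(w[...,2]>.06)&(w[...,2]<.086);print("top z",np.percentile(w[m][:,2],[5,25,50,75,95]),m.sum())
e=camera("scene")["pixels"]
a=cv2.resize(c["pixels"][115:205,310:427],(390,300),interpolation=cv2.INTER_CUBIC);b=cv2.resize(e[110:210,220:350],(390,300),interpolation=cv2.INTER_CUBIC)
cv2.imwrite("pics/end.png",np.hstack([a,b]))
E
```

```text
top z [0.06655287 0.07912111 0.08158366 0.08339947 0.08530812] 437
```

View pics/end.png

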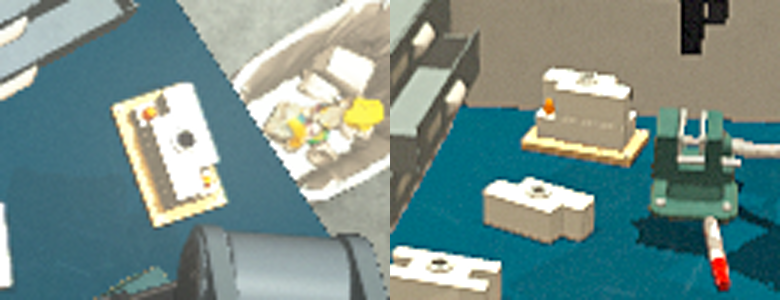

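The half sits flush on the bottom half. Its top is at 82 mm (42 + 40), both keys show in its cut-outs (left image (150,113) and (208,180)), and the arm is clear.

```bash
python3 -c "
from rig import *
print(hand_in())"
```

```text
the job is handed in; nothing more can be done
None
```

The mould is closed and handed in: half_a, whose cut-outs match the keys, sits fully down over them (top at 82 mm as expected), released with the arm clear, in about 12 s; the other two halves were not touched.

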